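# Fold down the ratchet drawing board

### The job

The tilting drawing board on the desk is propped up by its ratchet. Press the red pawl tab all the way down to its stop, so that the pawl comes clear of the toothed wheel (it stays there by itself), then push the board's raised yellow edge down until the board lies fully flat on its rests, and move clear. Only press and push: do not pull the board up, do not force it down with the pawl still in the teeth, and leave the glue bottle, the cable tester and the computer mouse where they are.

Things in the scene. Friction and masses are not known exactly. Their poses are not given: they have to be found in the camera images.
- stand: Fixed dark steel frame of the drawing board. Origin on the desk under its middle, z up. Hinge line along frame x at y -110, z 55 mm; the board extends to +y. Frame 236 mm in x, y -125 to 120 mm, rests at the +y end. At x = 117 mm: steel toothed wheel (radius 56, 10 mm thick) on the hinge line, turning with the board, and a post 114 mm high at y = -180 mm carrying the red pawl.
- board (a joint): Angle of the board above flat, rad: 0 flat on its rests (hard stop), starts at 0.49 to 0.61. White board, 200 mm along the hinge, 240 mm from hinge to free edge, 10 mm thick, underside on the hinge line, 0.5 kg. Stiff hinge (friction 1.4 N m): stays where left; with the pawl out 3 to 8 N near the free edge lowers it. With the pawl in it gives at most 0.12 rad, then is blocked.
- pawl (a joint): Angle of the red pawl lever, rad: about 0 nose in the teeth (start), 0.32 tab pressed down to its stop, nose 22 mm up. The nose leaves the teeth at about 0.1; it counts as free above 0.2. Friction 0.15 N m (about 3 N on the tab); it stays where it is left. Pivot parallel to frame x at frame x 117, y -180, z 106 mm.
- pawl_tab (a point): Centre of the top face of the red pawl tab, a pad 34 mm (frame x) by 38 mm (frame y); moves with the pawl. At the start at frame x 117, y -232 mm, 130 mm above the desk; goes down about 18 mm to the stop, and 5 mm towards frame -y, on its arc about the pivot. z axis: normal of the pad.
- board_edge (a point): Middle of the yellow strip (200 by 36 mm) on top of the board along its free edge: 220 mm from the hinge line, 20 mm from the edge, on the top face; moves with the board. z axis: the board's normal; y axis: from hinge to free edge. With the board flat it is at frame x 0, y 110 mm, 66 mm above the desk.
- bottle: White glue bottle with red cap, standing loose on the desk, 44 mm in diameter, 120 mm high, origin at the centre of its underside. Leave alone.
- tester: Black and red handheld cable tester lying loose on the desk, 50 by 120 by 28 mm (x, y, z), origin at the centre of its underside. Leave alone.
- mouse: Black computer mouse, loose on the desk, 58 by 105 by 34 mm (x, y, z), origin at the centre of its underside. Leave alone.

How it is judged:
By the outcome, as a careful person would: the job done as asked, in the order asked, and still so for the second after the job is handed in, with the robot touching nothing.
It also fails if it takes over 42 s, if anything falls off the work surface, if the arm or the gripper's body presses on something with over 40 N, if the wrist force passes 120 N, or if a joint passes its speed limit or range.

### The arm

A 6-joint arm with a two-finger parallel gripper is mounted at the origin on the work surface. World frame = base frame: x ahead of the robot, y to its left, z up, the work surface at z = 0. Lengths are in m, angles in degrees, forces in N, time in s.
With the tool pointing down it reaches from about 0.325 to 0.775 m from the base axis. Payload 5.5 kg.
Tool frame: the origin (TCP) lies at the very end of the fingers, on their centre line; the grasp point (between the pads) lies 19 mm behind it (arm.grip_point_offset is the distance from the TCP to the grasp point, in m); z points along the fingers, y is the line along which they close (so a half turn about z gives the same grasp; the last joint's range is limited). The gripper opens to 88 mm and grips with 3 to 60 N. Pads are 20 mm wide; open, the fingers measure 115 mm over their backs; the gripper's body (75 mm by 178 mm) begins 61 mm behind the grasp point.
Start: joints at [-66.503, 5.22, 70.514, -0, 104.267, -3.249], TCP at [0.27, -0.536, 0.223] pointing down, gripper open.
Joint ranges: [-164.24, 164.24], [-49.07, 125.15], [9.68, 141.18], [-86.29, 266.29], [3.28, 154.24], [-151.56, 151.56]. Speed limits (degrees/s): [147.25, 147.25, 172.46, 180, 180, 180].

### API

Orientations are given as [roll, pitch, yaw] about the fixed x, y, z axes, in that order (R = Rz(yaw) Ry(pitch) Rx(roll)).
In Python, from plant import monitor, cams, order, arm gives the robot as it stands.
- The arm moves only by the tool play_rows, never from a script. Its argument "rows" is a list of rows, each a list of 7 numbers: the shift along the world's x, y, z in m, then the turn, a rotation vector about the world's x, y, z in degrees, then the finger opening in m, from 0 to 0.0878. A call has 1 to 8 rows; each row shifts and turns the commanded pose from where the row before left it; what a row does not reach is not made up. A row lasts 1/8 s, in which the tool goes at most 62.5 mm and 10.7 degrees, less where a joint would pass 70% of its speed; a pose out of reach is approached as far as the arm can. A call with a gripper value outside its range is refused whole. The fingers move at their own pace and stop on an object; the grip force is fixed at half the most. Time passes only in rows, so rows that do not move let the fingers close. It gives the time, the measured TCP pose, the force, the opening and the grip force at its end, in the units of the state.
- monitor.observe(): the state, without advancing time (a new reading comes with each control period).
- cams.camera(name): name is "scene" or "top" or "wrist"; returns a dict with "pixels" (420x560x3 uint8, blue, green, red), "fx", "fy", "cx", "cy" (pixels), "T" (4x4, takes a point from camera to world coordinates); the wrist camera has in their place "hand_eye" (4x4, takes a point from camera to tool coordinates, whose origin is the TCP and whose axes are the flange's). Camera axes: x right, y down, z forward; pixel columns grow to the right and rows downward; lengths in m; the calibration is good to about 2 mm. A picture is of the moment at which its call begins: read the wrist's pose just before it. There is no depth.
- order.sign_off(): hands the job in; it is judged then, once.
Trained networks look in a picture, given as the dict that the camera call returned (one of the last four; its "shot" number tells which), for a name from the list of things; names that differ only in an ending like _2 or _b are one class to them, and where a whole thing is asked for, a point or a joint stands for the part that bears it (a point fixed in the world has none). Each returns a list of dicts, best first, with "p" (0 to 1); they miss things now and then, are a little off and sometimes report something else, mostly with a low value. They report only what shows in the picture. A call takes as long as a camera call.
- cams.look_for(name, picture): "point" ([row, column] in pixels, amid what is visible of it).
- cams.place_of(name, picture): "point" ([row, column] in pixels: a listed point, or the origin of a listed thing).
The state is a dict: "time_s": time; "joints": joint angles; "qd": joint speeds; "joint_torque": joint torques, N m; "position": TCP position; "tool_rot": TCP orientation; "wrist_force": force on the tool from outside, world axes, zero at the start; "torque": the same for the moment, N m; "width": opening from 0.0 (shut) to 1.0 (fully open); "grasp_force": force on a finger pad.
Only numpy, scipy, OpenCV 4.12 (cv2) and the standard library are available. Lean on these libraries where they do the work, as an engineer would, in place of code of your own. Each camera call takes 0.05 s, during which the arm holds its last target. There are 200 camera calls.

## Working session

There is one attempt and no reset: what is moved stays moved. The work goes in short steps, Python scripts to look and compute and a tool call to move; the robot and the scene stay as the last step left them, time stands still between calls to the robot, and variables do not carry over. Pictures are saved under pics/ and viewed, at most 10 in all, crops included, and the job is handed in when it is done.

Besides the shell and the picture viewer there is one more tool, called after "Call:" as name([rows], argument=value, ...), one row to a line, values as JSON. play_rows: Moves the arm, as the interface text tells. Its arguments: {"type":"object","properties":{"rows":{"type":"array","items":{"type":"array","items":{"type":"number"}}}},"required":["rows"]}

```bash
mkdir -p pics
cat > h.py <<'E'
from plant import monitor,cams,order,arm
import numpy as np,cv2
from scipy.spatial.transform import Rotation as R
def pr(P,c):
    q=np.linalg.inv(c['T'])@np.r_[P,1]; return np.array([c['fy']*q[1]/q[2]+c['cy'],c['fx']*q[0]/q[2]+c['cx']])
E
python3 - <<'E'
from h import *
s=monitor.observe();print(s['time_s'],s['position'],s['tool_rot'])
for n in ['scene','top']:
    c=cams.camera(n);cv2.imwrite(f'pics/{n}0.png',c['pixels'])
    print(n,c['fx'],c['cx'],c['cy'],np.round(c['T'],3).tolist())
    for k in ['stand','board','pawl_tab','board_edge','bottle','tester','mouse']:
        print(k,[(np.round(d['point']),round(d['p'],2)) for d in cams.place_of(k,c)[:2]],[(np.round(d['point']),round(d['p'],2)) for d in cams.look_for(k,c)[:1]])
E
```

```text
0.0 [ 0.26992417 -0.53553042  0.22152714] [-1.79890853e+02 -6.86203568e-03  2.67452380e+01]
scene 414.6372692961756 275.4901722084601 212.27303595606207 [[-0.089, 0.697, -0.711, 1.221], [0.996, 0.051, -0.076, 0.151], [-0.017, -0.715, -0.699, 0.75], [0.0, 0.0, 0.0, 1.0]]
stand [(array([223., 273.]), 0.74), (array([224., 378.]), 0.64)] [(array([261., 368.]), 0.68)]Traceback (most recent call last):
  File "<stdin>", line 7, in <module>
ValueError: it knows: board_edge, bottle, mouse, pawl_tab, stand, tester
```

View pics/scene0.png

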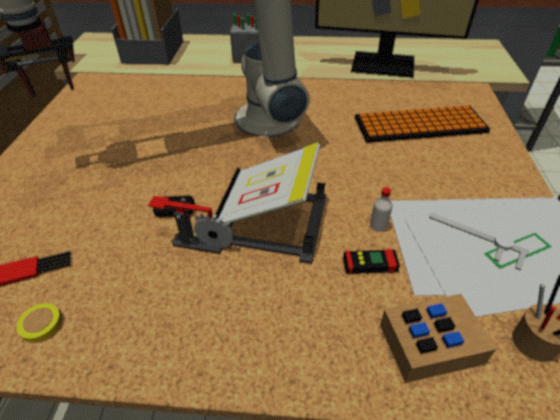

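Run:
```python
from h import *
from scipy.optimize import least_squares
obs=[]
for n in ['scene','top']:
    c=cams.camera(n);cv2.imwrite(f'pics/{n}1.png',cv2.resize(c['pixels'],None,fx=1.4,fy=1.4))
    for k in ['stand','pawl_tab','board_edge','bottle','tester','mouse']:
        r=cams.place_of(k,c)
        print(n,k,[(np.round(d['point'],1),round(d['p'],2)) for d in r[:2]])
        if r: obs.append((c,k,np.array(r[0]['point'])))
def model(p):
    a=p[3];y,z=-.110+.22*np.cos(a)-.01*np.sin(a),.055+.22*np.sin(a)+.01*np.cos(a)
    f=lambda v:R.from_euler('z',p[2]).apply(v)+[p[0],p[1],0]
    return {'stand':f([0,0,0]),'pawl_tab':f([.117,-.232,.13]),'board_edge':f([0,y,z])}
def res(p):
    m=model(p);return np.concatenate([pr(m[k],c)-o for c,k,o in obs if k in m])
best=min((least_squares(res,[.6,.1,t,.55],loss='soft_l1') for t in np.arange(-3,3.2,.7)),key=lambda r:r.cost)
p=best.x;print(best.cost,p,np.degrees(p[2:]),{k:v.round(3) for k,v in model(p).items()});print(res(p).reshape(-1,2).round(1).tolist())
for k in ['bottle','tester','mouse']:
    o=[(c,q) for c,kk,q in obs if kk==k]
    if o: print(k,least_squares(lambda v:np.concatenate([pr(np.r_[v,0],c)-q for c,q in o]),[.6,.1]).x.round(3))
```

```text
scene stand [(array([222.7, 271.7]), 0.88)]
scene pawl_tab [(array([200.5, 155.8]), 0.6), (array([211.1, 177.8]), 0.55)]
scene board_edge [(array([170.5, 303.2]), 0.65)]
scene bottle [(array([225.5, 377.3]), 0.66)]
scene tester [(array([264.5, 367.9]), 0.82)]
scene mouse [(array([209.7, 173.7]), 0.63), (array([221.9, 273.2]), 0.18)]
top stand [(array([248.5, 278.1]), 0.89), (array([234.8, 237.1]), 0.48)]
top pawl_tab [(array([201.5, 407.7]), 0.74)]
top board_edge [(array([233.7, 235.8]), 0.94)]
top bottle [(array([194.5, 170.7]), 0.69), (array([248.6, 154.8]), 0.61)]
top tester [(array([192.4, 170.8]), 0.84)]
top mouse [(array([263. , 403.1]), 0.9)]
4.173637233072716 [ 0.48833187  0.06312455 -0.14525535  0.5247505 ] [-8.32251875 30.06598871] {'stand': array([0.488, 0.063, 0.   ]), 'pawl_tab': array([ 0.571, -0.183,  0.13 ]), 'board_edge': array([0.499, 0.138, 0.174])}
[[-2.1, 0.2], [-0.4, 0.9], [0.2, 0.0], [0.9, -0.6], [-1.2, 1.7], [-0.8, 0.2]]
bottle [0.568 0.303]
tester [0.61  0.294]
mouse [ 0.464 -0.199]
```

View pics/top1.png

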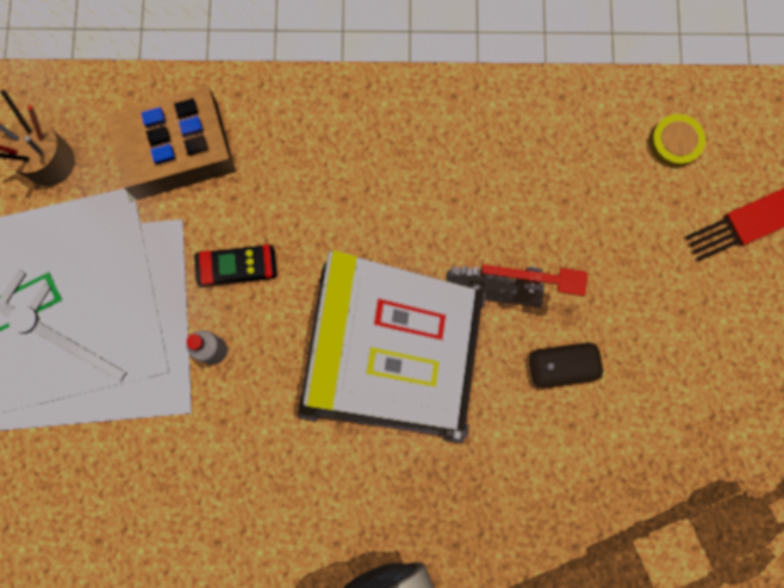

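The top view shows the board hinged at right with its yellow strip at left (332,330 in the enlarged picture), the tab at (572,281), the mouse at (566,366), the tester at (236,265) and the bottle at (205,348). The fit is consistent to about 2 px. I'll move above the tab with the gripper shut.

Call:
play_rows([
  [0.038,0.044,-0.005,0,0,0,0],
  [0.038,0.044,-0.005,0,0,0,0],
  [0.038,0.044,-0.005,0,0,0,0],
  [0.038,0.044,-0.005,0,0,0,0],
  [0.038,0.044,-0.005,0,0,0,0],
  [0.038,0.044,-0.005,0,0,0,0],
  [0.037,0.044,-0.005,0,0,0,0],
  [0.036,0.044,-0.005,0,0,0,0],
])

```text
time_s: 1.85
position: [0.5721, -0.1822, 0.1826]
tool_rot: [180.0, -0.0, 26.8]
wrist_force: [-0.6, 0.6, -0.3]
width: 0.126
grasp_force: 0.0
```

Run:
```python
from h import *
s=monitor.observe();print(s['time_s'],s['position'],s['tool_rot'],s['wrist_force'])
T=np.eye(4);T[:3,:3]=R.from_euler('xyz',s['tool_rot'],degrees=True).as_matrix();T[:3,3]=s['position']
c=cams.camera('wrist');c2=dict(c);c2['T']=T@c['hand_eye']
cv2.imwrite('pics/w1.png',c['pixels'])
r=cams.place_of('pawl_tab',c);print([(d['point'],d['p']) for d in r[:2]], pr([.571,-.183,.13],c2), pr(s['position'],c2))
if r:
    u=r[0]['point'];ray=c2['T'][:3,:3]@[(u[1]-c['cx'])/c['fx'],(u[0]-c['cy'])/c['fy'],1];o=c2['T'][:3,3]
    print(o+ray*(.13-o[2])/ray[2])
```

```text
1.85 [ 0.57207183 -0.18218884  0.18261831] [ 1.79975482e+02 -1.19997869e-02  2.67518928e+01] [-0.5812343   0.57836469 -0.27632175]
[([229.4, 277.3], 0.56)] [227.27864603 277.35858561] [255.13639682 277.12062094]
[ 0.56938916 -0.18376196  0.13      ]
```

View pics/w1.png

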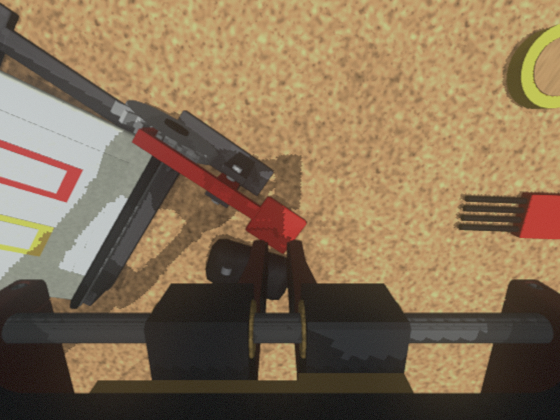

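The wrist view shows the red tab at about (229,277) with the closing fingers just short of it, in agreement with the estimate (within 2 mm). Now I'll press down.

Call:
play_rows([
  [-0.002,-0.004,-0.02,0,0,0,0],
  [0,0,-0.02,0,0,0,0],
  [0,0,-0.01,0,0,0,0],
  [0,-0.001,-0.006,0,0,0,0],
  [0,-0.001,-0.004,0,0,0,0],
  [0,-0.001,-0.004,0,0,0,0],
])

```text
time_s: 2.7
position: [0.5691, -0.1916, 0.1195]
tool_rot: [179.9, -0.0, 26.7]
wrist_force: [-2.3, -2.2, 3.8]
width: 0.006
grasp_force: 2.3
```

Call:
play_rows([
  [0,-0.001,-0.003,0,0,0,0],
  [0,0,-0.002,0,0,0,0],
  [0,0,-0.001,0,0,0,0],
  [0,0,-0.001,0,0,0,0],
])

```text
time_s: 3.2
position: [0.5694, -0.1926, 0.1136]
tool_rot: [179.8, -0.1, 26.7]
wrist_force: [-5.7, -4.1, 13.3]
width: 0.008
grasp_force: 6.6
```

Call:
play_rows([
  [0,0,-0.001,0,0,0,0],
  [0,0,-0.001,0,0,0,0],
  [0,0,0,0,0,0,0],
])

```text
time_s: 3.58
position: [0.5696, -0.1926, 0.1135]
tool_rot: [179.8, -0.1, 26.7]
wrist_force: [-8.5, -3.3, 16.8]
width: 0.004
grasp_force: 8.4
```

At the stop (force rises without motion). Lift off and check the pawl.

Call:
play_rows([
  [0,0,0.03,0,0,0,0],
  [0,0,0.05,0,0,0,0],
  [0,0,0.055,0,0,0,0],
  [-0.01,0.05,0,0,0,0,0],
  [-0.01,0.055,0,0,0,0,0],
  [-0.01,0.055,0,0,0,0,0],
  [-0.01,0.055,0,0,0,0,0],
])

```text
time_s: 4.45
position: [0.5287, 0.0259, 0.2439]
tool_rot: [-179.9, -0.0, 26.8]
wrist_force: [-0.3, 0.5, -0.6]
width: 0.003
grasp_force: 0.0
```

Run:
```python
from h import *
s=monitor.observe();print(s['time_s'],s['position'],s['wrist_force'])
c=cams.camera('scene');cv2.imwrite('pics/s2.png',cv2.resize(c['pixels'][130:290,130:350],None,fx=3.5,fy=3.5,interpolation=2))
print([(d['point'],d['p']) for d in cams.place_of('pawl_tab',c)[:2]])
for a in (0,.1,.2,.32):
  d=np.array([-.052,.024]);y=-.180+d[0]*np.cos(a)-d[1]*np.sin(a);z=.106+d[1]*np.cos(a)+d[0]*np.sin(a)
  print(a,pr(R.from_euler('z',-.1453).apply([.117,y,z])+[.4883,.0631,0],c))
```

```text
4.45 [0.52867366 0.02587586 0.24387051] [-0.34653661  0.46383831 -0.60613048]
[([206.3, 155.6], 0.75)]
0 [200.05475241 156.65350689]
0.1 [201.66581839 156.28793953]
0.2 [203.35901936 156.16596647]
0.32 [205.47396958 156.33815824]
```

View pics/s2.png

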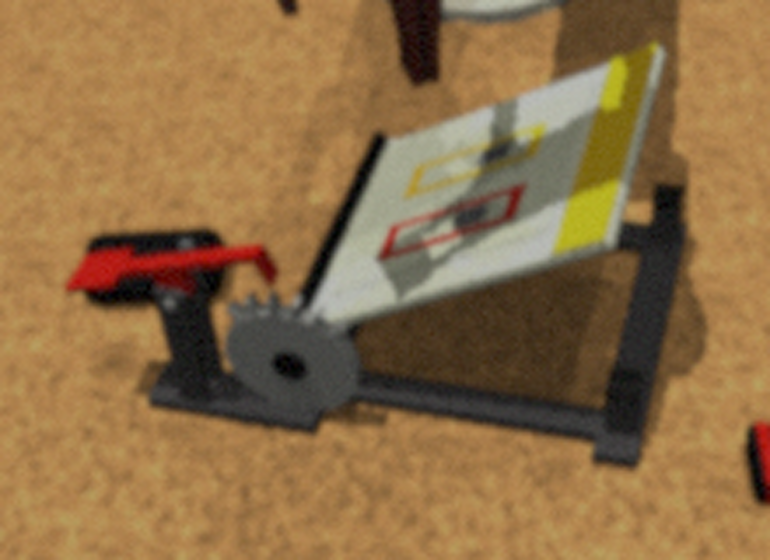

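The crop shows the tab (100,268) down and the nose (268,262) well clear of the wheel's teeth; the tab's pixel matches 0.32 rad. Next I'll move to the yellow strip.

Call:
play_rows([
  [-0.01,0.04,0,0,0,0,0],
  [-0.01,0.04,0,0,0,0,0],
  [-0.01,0.03,-0.015,0,0,0,0],
  [0,0,-0.02,0,0,0,0],
  [0,0,-0.015,0,0,0,0],
  [0,0.002,-0.01,0,0,0,0],
  [0,0.002,-0.008,0,0,0,0],
  [0,0.003,-0.008,0,0,0,0],
])

```text
time_s: 5.55
position: [0.4999, 0.1404, 0.1699]
tool_rot: [180.0, -0.2, 26.7]
wrist_force: [0.4, 0.3, 5.6]
width: 0.008
grasp_force: 2.2
```

Call:
play_rows([
  [0.001,0.006,-0.012,0,0,0,0],
  [0.001,0.006,-0.012,0,0,0,0],
  [0.001,0.005,-0.012,0,0,0,0],
  [0.001,0.004,-0.012,0,0,0,0],
  [0,0.003,-0.012,0,0,0,0],
  [0,0.003,-0.012,0,0,0,0],
])

```text
time_s: 6.3
position: [0.5035, 0.1673, 0.096]
tool_rot: [180.0, -0.1, 26.7]
wrist_force: [2.5, -0.1, 5.5]
width: 0.003
grasp_force: 2.0
```

Call:
play_rows([
  [0,0.002,-0.01,0,0,0,0],
  [0,0.001,-0.009,0,0,0,0],
  [0,0,-0.005,0,0,0,0],
  [0,0,-0.003,0,0,0,0],
  [0,0,-0.002,0,0,0,0],
  [0,0,-0.001,0,0,0,0],
])

```text
time_s: 7.05
position: [0.503, 0.1705, 0.0668]
tool_rot: [-180.0, -0.0, 26.8]
wrist_force: [2.6, 2.8, 3.4]
width: 0.003
grasp_force: 2.0
```

Call:
play_rows([
  [0,0,-0.002,0,0,0,0],
  [0,0,-0.001,0,0,0,0],
  [0,0,-0.001,0,0,0,0],
  [0,0,0,0,0,0,0],
])

```text
time_s: 7.55
position: [0.5031, 0.1705, 0.0651]
tool_rot: [-180.0, -0.1, 26.8]
wrist_force: [-3.3, 1.6, 14.9]
width: 0.005
grasp_force: 7.5
```

Call:
play_rows([
  [0,0,-0.001,0,0,0,0],
  [0,0,-0.001,0,0,0,0],
  [0,0,0,0,0,0,0],
])

```text
time_s: 7.92
position: [0.5032, 0.1705, 0.065]
tool_rot: [180.0, -0.1, 26.8]
wrist_force: [-7.3, 0.2, 23.3]
width: 0.005
grasp_force: 11.8
```

On the hard stop. Retreat.

Call:
play_rows([
  [0,0,0.02,0,0,0,0],
  [0,0,0.05,0,0,0,0],
  [0,0,0.055,0,0,0,0],
  [0,0,0.05,0,0,0,0],
  [-0.03,-0.02,0.03,0,0,0,0],
  [-0.03,-0.02,0,0,0,0,0],
  [0,0,0,0,0,0,0],
  [0,0,0,0,0,0,0],
])

```text
time_s: 8.93
position: [0.443, 0.1301, 0.2648]
tool_rot: [-180.0, 0.1, 26.7]
wrist_force: [0.1, 0.4, -0.1]
width: 0.006
grasp_force: 0.0
```

Run:
```python
from h import *
s=monitor.observe();print(s['time_s'],s['position'],s['wrist_force'])
c=cams.camera('scene');cv2.imwrite('pics/s3.png',cv2.resize(c['pixels'][130:310,130:420],None,fx=2.7,fy=2.7,interpolation=2))
for k in ['pawl_tab','board_edge','bottle','tester','mouse']: print(k,[(d['point'],d['p']) for d in cams.place_of(k,c)[:1]])
print(pr([.504,.172,.066],c))
```

```text
8.925 [0.44303438 0.13008068 0.26477411] [ 0.10338603  0.35069609 -0.10518875]
pawl_tab [([205.1, 155.4], 0.62)]
board_edge [([209.1, 315.6], 0.78)]
bottle [([224.3, 377.2], 0.57)]
tester [([266.1, 367.7], 0.95)]
mouse [([212.8, 176.3], 0.89)]
[208.17785483 316.17729749]
```

View pics/s3.png

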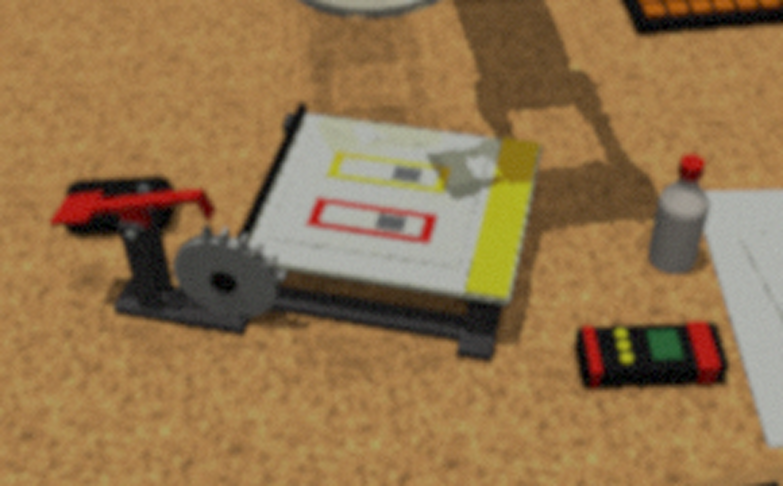

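The board lies flat on its rests (strip at about (505,220)), the pawl is clear at (200,200), and the bottle, tester and mouse haven't moved.

```bash
python3 -c "
from h import *
print(order.sign_off())"
```

```text
the job is handed in; nothing more can be done
None
```

The red pawl tab was pressed to its stop and stayed clear of the wheel, then the board was pushed down flat on its rests; the arm is clear, the bottle, tester and mouse were not moved, and the job was handed in at about 9 s.

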